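# Measure a carton with the bench tape

### The arm

A 7-joint arm with a two-finger parallel gripper is mounted at the origin on the work surface. World frame = base frame: x ahead of the robot, y to its left, z up, the work surface at z = 0. Lengths are in m, angles in rad, forces in N, time in s.
With the tool pointing down it reaches from about 0.35 to 0.775 m from the base axis. Payload 3.1 kg.
Tool frame: the origin (TCP) lies at the very end of the fingers, on their centre line; the grasp point (between the pads) lies 19 mm behind it (ctrl.tcp_to_grasp is the distance from the TCP to the grasp point, in m); z points along the fingers, y is the direction in which the jaws open and shut (so a half turn about z gives the same grasp; the last joint's range is limited). The gripper opens to 85 mm and grips with 20 to 120 N. Pads are 22 mm wide; open, the fingers measure 114 mm over their backs; the gripper's body (76 mm by 85 mm) begins 54 mm behind the grasp point. The pads swing forward as they close: fully open they stand 13 mm farther back than shut.
Start: joints at [1.062, 0.311, 0.014, 1.512, -0.004, 1.319, -0.027], TCP at [0.248, -0.491, 0.231] pointing down, gripper open.
Joint ranges: [-2.7, 2.7], [-0.3, 1.91], [-1.27, 1.3], [0.12, 2.57], [-1.44, 4.58], [0.2, 2.03], [-3.05, 3.05]. Speed limits (rad/s): [2.79, 2.79, 3.14, 3.14, 3.14, 3.14, 3.14].

### API

Orientations are given as a rotation vector (axis times angle).
In Python, from rig import ctrl gives the robot as it stands. The module is installed in compiled form; this text tells all that it offers.
- The arm moves only by the tool step_arm, never from a script. Its argument "increments" is one flat list of numbers, 7 for each row, row after row: the shift along the tool's x, y, z in mm, then the turn, a rotation vector about the tool's x, y, z in rad, then the opening, from 0 (shut) to 1 (fully open). In form: [dx, dy, dz, wx, wy, wz, claw, dx, dy, dz, wx, wy, wz, claw, ...]. A call has 1 to 12 rows; each row shifts and turns the commanded pose from where the row before left it, along the tool's axes as they then stand; what a row does not reach is not made up. A row lasts 1/10 s, in which the tool goes at most 50 mm and 8.59 degrees, less where a joint would pass 70% of its speed; a pose out of reach is approached as far as the arm can. A call is refused whole if a number of a shift passes 50 or a number of a turn 0.15, either way. A call with a gripper value outside its range is refused whole. The fingers move at their own pace and stop on an object; the grip force is fixed at half the most. Time passes only in rows, so rows that do not move let the fingers close. It gives the time, the measured TCP pose, the force and the opening at its end, in the units of the state.
- ctrl.state(): the state, without advancing time (a new reading comes with each control period).
- ctrl.snapshot(name): name is "scene" or "top" or "wrist"; returns (picture, depth): 420x560x3 uint8, blue, green, red; 420x560 float32, m along the optical axis (not along the pixel's ray), 0 where there is no reading.
- ctrl.get_calibration(name): a dict with "K" (3x3 intrinsics, pixels), "position" and "orientation" of the camera in the world. Camera axes: x right, y down, z forward; pixel columns grow to the right and rows downward; lengths in m; the calibration is good to about 2 mm. A picture is of the moment at which its call begins: read the wrist's pose just before it. get_calibration takes no time and is no camera call; for the wrist camera it gives the pose at the moment of the call.
- ctrl.close_job(): hands the job in, once; it reports no verdict.
The state is a dict: "clock": time; "joints": joint angles; "joint_velocities": joint speeds; "effort": joint torques, N m; "ee_pos": TCP position; "orientation": TCP orientation; "contact_force": force on the tool from outside, world axes, zero at the start; "wrist_torque": the same for the moment, N m; "grip_width": finger opening in m.
Only numpy, scipy, OpenCV 4.12 (cv2) and the standard library are available. Lean on these libraries where they do the work, as an engineer would, in place of code of your own. Each camera call takes 0.05 s, during which the arm holds its last target.

### The job

Measure the long side of the flat carton beside the bench tape measure. First clear the marker lying in the tape's way by standing it in the mug; then draw the sprung blade out by its finger pull along the carton's side, catch its hook behind the carton's far end and let go gently, so that the blade stays out, held taut by the hook. Do not drag the carton, let the blade snap back, tip the mug or disturb the other things on the bench.

Things in the scene. Friction and masses are not known exactly. Their poses are not given: they have to be found in the camera images.
- tape_mouth (a point): Mouth of the tape measure, 26 mm above the bench: the blade leaves here and swings about it. x: straight pull-out direction (to the robot's right), z up, -y: side of the carton and of the hook's point. Grey and black case lying on its side, fixed in a steel bracket: x -94 to 0, y -37 to +89, up to 57 mm high
- blade_swing (a joint): Sideways swing of blade, hook and finger pull (one straight line) about the upright axis through the mouth (rad): 0 = straight out, positive = away from the carton, free from -0.35 to 0.35; a very weak spring centres it. A spring draws the blade in with 2.7 N, rising to 4.3 N; let go, it runs back into the case. The hook's inner face is 14 mm from the mouth at the start and can be pulled to 320 mm
- finger_pull (a point): Grip point of the finger pull on the blade's end: black ribbed piece 46 mm long, 11 mm thick, 24 mm high, 14 to 38 mm above the bench, to be pinched across its thickness from above. x along the blade away from the case, y across the thickness, z up. The point is 26 mm from the block's inner end and 28.5 mm from the hook's inner face
- hook_face (a point): Middle of the hook's inner face (towards the case). The hook is a steel plate 2.5 mm thick, 26 mm high, across the blade's end, reaching 21 mm from the blade's middle line to -y (the carton's side); this point is 10 mm from that line. The pale yellow blade stands on edge, 25 mm high, 3 mm thick. Axes as the finger pull's
- carton_centre (a point): Centre of the flat brown carton to measure, 180 x 120 x 45 mm, about 1.6 kg, loose on the bench. -y along its length, away from the tape case; x towards the side where the blade runs; z up: far end at y = -90 mm, that side at x = +60 mm. Its near end is 75 to 105 mm from the mouth, its side 22 to 36 mm beside the straight blade's line
- marker_centre (a point): Centre of the marker lying on the bench on the blade's side of the carton: square barrel 17 x 17 mm, 140 mm long, grey with black cap, 35 g. The point is half-way along and half-way up (8.5 mm above the bench). x along its length towards the cap; z up as it lies
- mug: White empty pen mug, 0.4 kg, loose, 100 mm high, outer radius 44 mm at the rim, wall 4 mm, floor 5 mm, handle to its y. Origin: centre of its underside, z up

How it is judged:
By the outcome, as a careful person would: the job done as asked, in the order asked, and still so for the second after the job is handed in, with the robot touching nothing.
It also fails if it takes over 59 s, if anything falls off the work surface, if the arm or the gripper's body presses on something with over 40 N, if the wrist force passes 120 N, or if a joint passes its speed limit or range.

## Working session

There is one attempt and no reset: what is moved stays moved. The work goes in short steps, Python scripts to look and compute and a tool call to move; the robot and the scene stay as the last step left them, time stands still between calls to the robot, and variables do not carry over. Pictures are saved under pics/ and viewed, and the job is handed in when it is done.

Besides the shell and the picture viewer there is one more tool, called after "Call:" as name(argument=value, ...) on one line, values as JSON. step_arm: Moves the arm, as the interface text tells. Its arguments: {"type":"object","properties":{"increments":{"type":"array","items":{"type":"number"}}},"required":["increments"]}

```bash
mkdir -p pics; ls
python3 - <<'E'
from rig import ctrl
import cv2,numpy as np
s=ctrl.state();print(s)
for n in ("scene","top","wrist"):
    c=ctrl.get_calibration(n);print(n,c)
for n in ("scene","top"):
    p,d=ctrl.snapshot(n);cv2.imwrite(f"pics/{n}0.png",p);np.save(f"pics/{n}0.npy",d)
E
```

```text
pics
{'clock': 0.0, 'joints': array([ 1.0623115 ,  0.31171431,  0.01400493,  1.51307602, -0.00440654,
        1.3192178 , -0.0272224 ]), 'joint_velocities': array([ 0.00138463,  0.00045327, -0.00134117,  0.00044294,  0.00074222,
       -0.00107315, -0.00056939]), 'effort': array([-6.58823728e-05, -3.79917240e+01,  1.45903607e-01, -2.30590671e+01,
        1.22762768e-02,  1.38170514e-02,  1.56578545e-05]), 'ee_pos': array([ 0.24718028, -0.49049238,  0.2302197 ]), 'orientation': array([-3.05416713e+00, -7.26115808e-01,  1.00976955e-03]), 'contact_force': array([-0.51428462,  0.05844608, -0.59955591]), 'wrist_torque': array([-0.0331511 ,  0.00142613, -0.00028227]), 'grip_width': 0.08537165269289979}
scene {'K': array([[422.87016996,   0.        , 278.72744841],
       [  0.        , 422.87016996, 210.73808257],
       [  0.        ,   0.        ,   1.        ]]), 'position': array([ 1.15712982, -0.51005406,  0.63048863]), 'orientation': array([-2.07325266, -0.9824498 ,  0.47442897])}
top {'K': array([[383.32733339,   0.        , 270.93439319],
       [  0.        , 383.32733339, 209.29684073],
       [  0.        ,   0.        ,   1.        ]]), 'position': array([ 0.44169594, -0.06575521,  0.88793611]), 'orientation': array([-2.15157294,  2.14680694, -0.15139787])}
wrist {'K': array([[341.34856766,   0.        , 280.86472137],
       [  0.        , 341.34856766, 208.79956563],
       [  0.        ,   0.        ,   1.        ]]), 'position': array([ 0.31360117, -0.45775537,  0.37290738]), 'orientation': array([ 2.45700536, -1.51239099, -0.22302536])}
```

View pics/scene0.png

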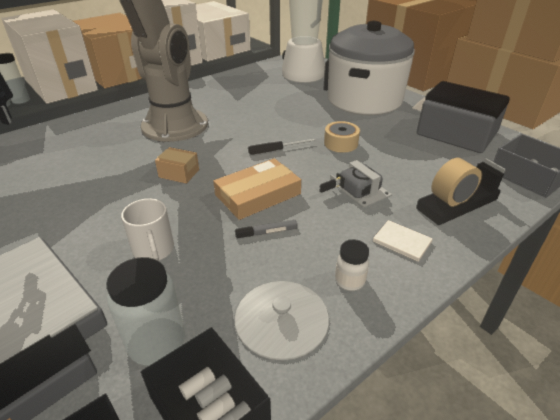

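View pics/top0.png

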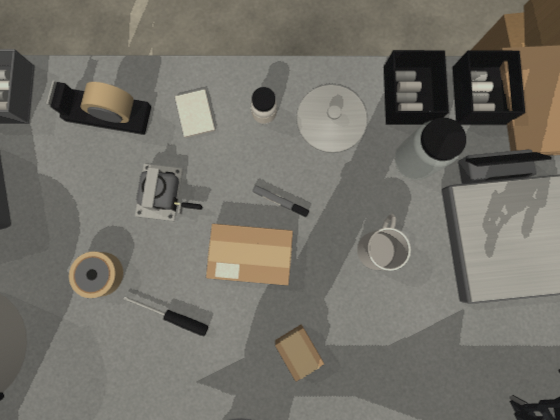

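The top view shows the tape case at about (160,192), the pull at (190,206), the carton at (250,255), the marker from (255,186) to (308,210) with its cap at the lower right, and the mug at (388,250) with its handle up at (392,222). Next I measure them.

```bash
cat > h.py <<'E'
import numpy as np,cv2
from scipy.spatial.transform import Rotation as R
def ray(c,uv,z):
    uv=np.atleast_2d(np.array(uv,float));K=c["K"];Rm=R.from_rotvec(c["orientation"]).as_matrix()
    d=np.c_[(uv[:,0]-K[0,2])/K[0,0],(uv[:,1]-K[1,2])/K[1,1],np.ones(len(uv))]@Rm.T
    p=np.array(c["position"]);t=(z-p[2])/d[:,2]
    return p+t[:,None]*d
def cloud(c,depth):
    v,u=np.mgrid[0:depth.shape[0],0:depth.shape[1]]
    K=c["K"];Rm=R.from_rotvec(c["orientation"]).as_matrix()
    P=np.stack([(u-K[0,2])/K[0,0]*depth,(v-K[1,2])/K[1,1]*depth,depth],-1)
    W=P@Rm.T+np.array(c["position"]);W[depth==0]=np.nan
    return W
E
python3 - <<'E'
from rig import ctrl
from h import *
p=cv2.imread("pics/top0.png");d=np.load("pics/top0.npy");c=ctrl.get_calibration("top")
W=cloud(c,d)
cv2.imwrite("pics/topz.png",cv2.resize(p[140:300,125:325],None,fx=4,fy=3.7,interpolation=cv2.INTER_CUBIC)[:600])
for n,uv in dict(bench=(330,180),carton=(250,245),marker=(290,203),cap=(300,208),rim=(388,231),case=(165,190),pull=(192,206)).items(): print(n,W[uv[1],uv[0]].round(4))
# carton top
m=(W[...,2]>.035)&(W[...,2]<.055)&(np.arange(560)[None]>200)&(np.arange(560)[None]<300)&(np.arange(420)[:,None]>215)&(np.arange(420)[:,None]<295)
print(m.sum(),W[m][:,2].mean())
m8=m.astype(np.uint8);cs=max(cv2.findContours(m8,0,1)[0],key=cv2.contourArea)
X=W[m][:,:2].astype(np.float32);print("carton",cv2.minAreaRect(X*1000))
m=(W[...,2]>.006)&(W[...,2]<.03)
m[:, :245]=0;m[:,320:]=0;m[:178]=0;m[218:]=0
X=W[m];print("marker",m.sum(),X[:,2].mean(),cv2.minAreaRect((X[:,:2]*1000).astype(np.float32)))
m=(W[...,2]>.09)&(W[...,2]<.11);m[:,:350]=0;m[:,415:]=0;m[:205]=0;m[290:]=0
X=W[m];print("mug",m.sum(),X[:,2].mean(),cv2.minEnclosingCircle((X[:,:2]*1000).astype(np.float32)))
m=(W[...,2]>.02)&(W[...,2]<.045);m[:,:180]=0;m[:,212:]=0;m[:195]=0;m[215:]=0
X=W[m];print("pull",m.sum(),X[:,2].mean(),cv2.minAreaRect((X[:,:2]*1000).astype(np.float32)))
E
```

```text
bench [ 0.6366 -0.2055  0.002 ]
carton [ 0.4812 -0.0207  0.0477]
marker [ 0.5795 -0.1102  0.0143]
cap [ 0.5677 -0.133   0.0161]
rim [ 0.5104 -0.316   0.0721]
case [0.6032 0.1704 0.0463]
pull [0.5682 0.1104 0.0396]
4534 0.04533141009987169
carton ((462.2376403808594, -18.050643920898438), (180.91481018066406, 120.1855239868164), 85.19288635253906)
marker 470 0.016070007260799015 ((585.3477172851562, -87.44352722167969), (138.6006622314453, 18.03946876525879), 64.6280746459961)
mug 357 0.09832458721277963 ((472.0037841796875, -306.7071838378906), 44.25210952758789)
pull 123 0.034021596014718644 ((570.1952514648438, 118.26209259033203), (21.70348358154297, 49.41032409667969), 12.592888832092285)
```

View pics/topz.png

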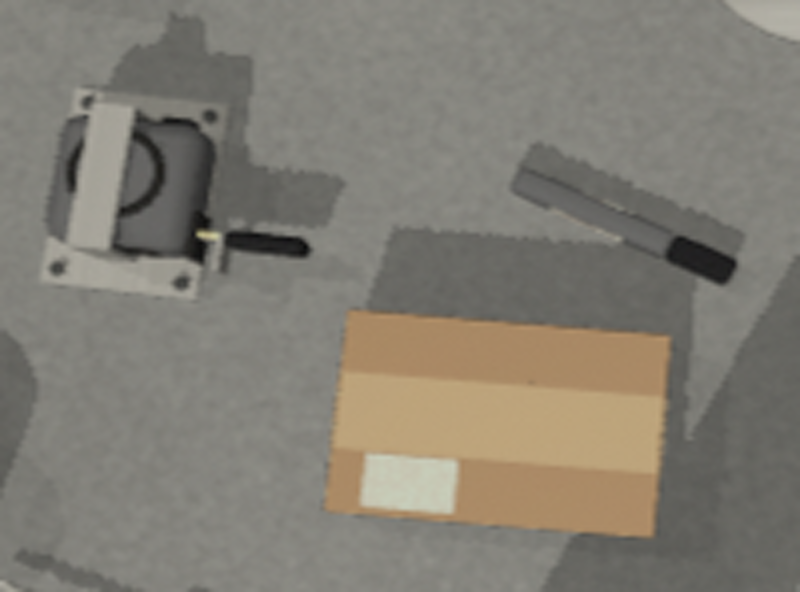

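```bash
cat >> h.py <<'E'
def plan(s,pos,Rt,n):
    """rows (tool-frame increments) from measured pose to target"""
    R0=R.from_rotvec(s["orientation"]);p0=np.array(s["ee_pos"])
    w=(R0.inv()*Rt).as_rotvec();out=[]
    Rp,pp=R0,p0
    for i in range(1,n+1):
        Rn=R0*R.from_rotvec(w*i/n);pn=p0+(np.array(pos)-p0)*i/n
        out.append(np.r_[Rp.inv().apply(pn-pp)*1000,(Rp.inv()*Rn).as_rotvec()]);Rp,pp=Rn,pn
    return np.array(out)
def down(yaw,tilt=0):
    x=np.array([np.cos(yaw),np.sin(yaw),0]);z=np.array([0,0,-1.]);y=np.cross(z,x)
    return R.from_matrix(np.c_[x,y,z])*R.from_rotvec([0,tilt,0])
np.set_printoptions(suppress=True,precision=3,linewidth=150)
E
python3 - <<'E'
from rig import ctrl
from h import *
p=cv2.imread("pics/top0.png");d=np.load("pics/top0.npy");c=ctrl.get_calibration("top");W=cloud(c,d)
# pull: dark pixels
roi=p[195:218,178:212].max(2);m=(roi<45).astype(np.uint8)
n,l,st,_=cv2.connectedComponentsWithStats(m);k=1+np.argmax(st[1:,4]);v,u=np.where(l==k);uv=np.c_[u+178,v+195]
X=ray(c,uv,.037)[:,:2]*1000;print("pull",len(X),cv2.minAreaRect(X.astype(np.float32)));f=cv2.fitLine(X.astype(np.float32),2,0,.01,.01).ravel();print(f,np.degrees(np.arctan2(f[1],f[0])))
pr=(X-f[2:])@f[:2];print(pr.min(),pr.max())
# case: 
m=(W[...,2]>.035)&(W[...,2]<.07);m[:,:130]=0;m[:,183:]=0;m[:155]=0;m[225:]=0
print("case",cv2.minAreaRect((W[m][:,:2]*1000).astype(np.float32)))
m=(W[...,2]>.03)&(W[...,2]<.06)
for n,uv in dict(tray=(500,250),bottle=(445,140),lid=(333,115),box=(300,350),tray2=(465,200)).items(): print(n,W[uv[1],uv[0]].round(3))
print(plan(ctrl.state(),[.566,-.128,.12],down(np.radians(64.6),np.radians(10)),12))
E
```

```text
pull 85 ((570.265625, 112.03956604003906), (43.960384368896484, 9.495692253112793), 83.74358367919922)
[  0.12    0.993 570.178 112.025] 83.10757
-21.99515149168736 22.03465912935554
case ((605.0538330078125, 181.7342071533203), (106.85710906982422, 88.69181060791016), 82.0982894897461)
tray [ 0.471 -0.557  0.063]
bottle [ 0.683 -0.409  0.159]
lid [ 0.78  -0.209  0.043]
box [ 0.263 -0.127  0.056]
tray2 [ 0.58  -0.491  0.061]
[[ 37.321 -15.005   9.224   0.005   0.014  -0.055]
 [ 37.954 -12.893   9.814   0.005   0.014  -0.055]
 [ 38.463 -10.747  10.402   0.005   0.014  -0.055]
 [ 38.844  -8.574  10.987   0.005   0.014  -0.055]
 [ 39.097  -6.381  11.565   0.005   0.014  -0.055]
 [ 39.222  -4.175  12.137   0.005   0.014  -0.055]
 [ 39.217  -1.963  12.699   0.005   0.014  -0.055]
 [ 39.083   0.248  13.249   0.005   0.014  -0.055]
 [ 38.82    2.451  13.787   0.005   0.014  -0.055]
 [ 38.429   4.638  14.31    0.005   0.014  -0.055]
 [ 37.911   6.802  14.816   0.005   0.014  -0.055]
 [ 37.269   8.937  15.305   0.005   0.014  -0.055]]
```

Call:
step_arm(increments=[37,-15,9,0,0.014,-0.055,0.45,38,-13,10,0,0.014,-0.055,0.45,38,-11,10,0,0.014,-0.055,0.45,39,-9,11,0,0.014,-0.055,0.45,39,-6,12,0,0.014,-0.055,0.45,39,-4,12,0,0.014,-0.055,0.45,39,-2,13,0,0.014,-0.055,0.45,39,0,13,0,0.014,-0.055,0.45,39,2,14,0,0.014,-0.055,0.45,38,5,14,0,0.014,-0.055,0.45,38,7,15,0,0.014,-0.055,0.45,37,9,15,0,0.014,-0.055,0.45])

```text
clock: 1.3
ee_pos: [0.5677, -0.1308, 0.118]
orientation: [-2.612, -1.656, -0.248]
contact_force: [0.2, -0.4, 0.4]
grip_width: 0.0385
```

Run:
```python
from rig import ctrl
from h import *
c=ctrl.get_calibration("wrist");p,d=ctrl.snapshot("wrist");cv2.imwrite("pics/w1.png",p);np.save("pics/w1.npy",d)
s=ctrl.state();print(s["clock"],s["ee_pos"],s["joints"],s["grip_width"],s["contact_force"])
W=cloud(c,d);m=(W[...,2]>.007)&(W[...,2]<.03)&(W[...,0]>.53)&(W[...,0]<.65)&(W[...,1]>-.17)&(W[...,1]<0)
X=W[m];print("marker",m.sum(),X[:,2].mean(),cv2.minAreaRect((X[:,:2]*1000).astype(np.float32)))
print(plan(s,[.566,-.128,.006],down(np.radians(64.6),np.radians(10)),6))
```

```text
1.35 [ 0.571 -0.122  0.117] [ 0.532  0.441 -0.343  1.66  -0.007  0.978 -0.201] 0.038326765975532535 [ 4.099  4.554 -0.704]
marker 4280 0.01658279726200845 ((587.50048828125, -86.21793365478516), (139.63050842285156, 16.992332458496094), 64.05441284179688)
[[-4.263 -1.342 18.017  0.008  0.002  0.003]
 [-4.296 -1.179 18.021  0.008  0.002  0.003]
 [-4.33  -1.016 18.023  0.008  0.002  0.003]
 [-4.362 -0.853 18.023  0.008  0.002  0.003]
 [-4.395 -0.689 18.022  0.008  0.002  0.003]
 [-4.427 -0.526 18.02   0.008  0.002  0.003]]
```

View pics/w1.png

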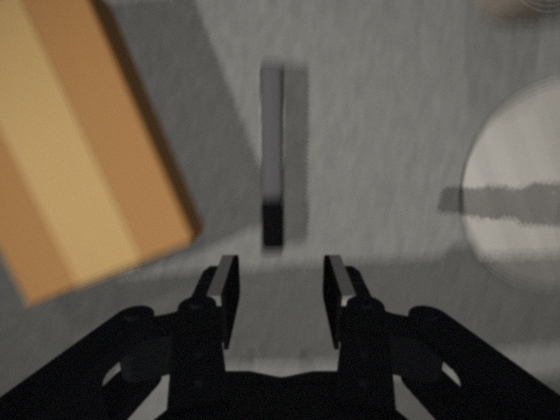

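The wrist view shows the marker at column 272, rows 62–248, with its cap at the bottom. It lies between the jaws' lines and agrees with the top view to 2 mm.

Call:
step_arm(increments=[0,0,0,0,0,0,0.45,0,0,0,0,0,0,0.45])

```text
clock: 1.55
ee_pos: [0.5665, -0.1326, 0.1182]
orientation: [-2.614, -1.654, -0.246]
contact_force: [-0.7, -0.6, -0.1]
grip_width: 0.0382
```

Run:
```python
from rig import ctrl
from h import *
c=ctrl.get_calibration("wrist");p,d=ctrl.snapshot("wrist")
s=ctrl.state();print(s["clock"],s["ee_pos"],R.from_rotvec(s["orientation"]).as_matrix()[:,2])
W=cloud(c,d);m=(W[...,2]>.007)&(W[...,2]<.03)&(W[...,0]>.53)&(W[...,0]<.65)&(W[...,1]>-.17)&(W[...,1]<0)
X=W[m];print("marker",m.sum(),X[:,2].mean(),cv2.minAreaRect((X[:,:2]*1000).astype(np.float32)))
print(plan(s,[.5665,-.128,.006],down(np.radians(64.3),np.radians(10)),6))
```

```text
1.6 [ 0.566 -0.134  0.119] [ 0.114  0.116 -0.987]
marker 4290 0.016582811593485153 ((587.26025390625, -86.65202331542969), (139.49072265625, 17.16855239868164), 63.90970993041992)
[[-2.04  -1.376 18.615  0.009  0.003  0.001]
 [-2.103 -1.211 18.619  0.009  0.003  0.001]
 [-2.167 -1.047 18.622  0.009  0.003  0.001]
 [-2.23  -0.883 18.623  0.009  0.003  0.001]
 [-2.293 -0.718 18.622  0.009  0.003  0.001]
 [-2.355 -0.554 18.62   0.009  0.003  0.001]]
```

Call:
step_arm(increments=[-2,-1,19,0.009,0.003,0,0.45,-2,-1,19,0.009,0.003,0,0.45,-2,-1,19,0.009,0.003,0,0.45,-2,-1,19,0.009,0.003,0,0.45,-2,-1,18,0.009,0.003,0,0.45,-2,-0.5,12,0.009,0.003,0,0.45,0,0,0,0,0,0,0.45])

```text
clock: 2.3
ee_pos: [0.5659, -0.1261, 0.0095]
orientation: [-2.563, -1.629, -0.219]
contact_force: [-0.8, -0.4, -1.0]
grip_width: 0.0381
```

Run:
```python
from rig import ctrl
from h import *
p,d=ctrl.snapshot("wrist");cv2.imwrite("pics/w2.png",p)
s=ctrl.state();print(s["clock"],s["ee_pos"],R.from_rotvec(s["orientation"]).as_matrix()[:,2],s["contact_force"])
print(plan(s,[.5665,-.128,.006],down(np.radians(64.1),np.radians(10)),1))
```

```text
2.35 [ 0.567 -0.126  0.011] [ 0.071  0.158 -0.985] [0.4   0.618 0.231]
[[-2.699  0.266  4.537 -0.005  0.001  0.014]]
```

View pics/w2.png

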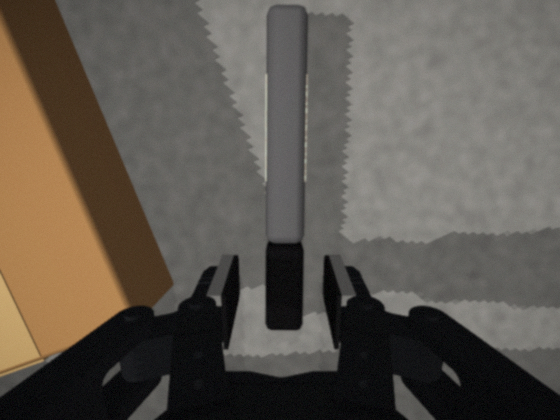

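The cap is between the jaws, at columns 268–302. I lower 5 mm more and close.

Call:
step_arm(increments=[-2,0,5,0,0,0.01,0.45,0,0,0,0,0,0,0.1,0,0,0,0,0,0,0,0,0,0,0,0,0,0,0,0,0,0,0,0,0,0,0,0,0,0,0,0])

```text
clock: 2.95
ee_pos: [0.5678, -0.1275, 0.0077]
orientation: [-2.574, -1.619, -0.224]
contact_force: [-0.9, -0.2, 3.1]
grip_width: 0.0149
```

Call:
step_arm(increments=[0,0,-20,0,0,0,0,0,0,-25,0,0,0,0,0,0,-30,0,0,0,0,0,0,-30,0,0,0,0,0,0,-30,0,0,0,0,0,0,-30,0,0,0,0,0,0,-10,0,0,0,0])

```text
clock: 3.65
ee_pos: [0.556, -0.1558, 0.1825]
orientation: [-2.577, -1.62, -0.228]
contact_force: [0.4, -0.1, 0.1]
grip_width: 0.015
```

Run:
```python
from rig import ctrl
from h import *
p,d=ctrl.snapshot("wrist");cv2.imwrite("pics/w3.png",p)
s=ctrl.state();print(s["clock"],s["ee_pos"],s["joints"],R.from_rotvec(s["orientation"]).as_matrix(),s["contact_force"],s["grip_width"])
```

```text
3.7 [ 0.556 -0.156  0.183] [ 0.601  0.406 -0.342  1.536 -0.041  1.188 -0.147] [[ 0.426  0.901  0.079]
 [ 0.888 -0.434  0.154]
 [ 0.173  0.005 -0.985]] [ 0.618 -0.338  0.51 ] 0.015102549879676604
```

View pics/w3.png

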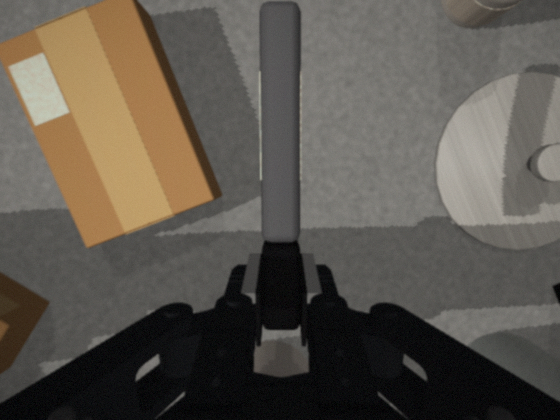

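Run:
```python
from rig import ctrl
from h import *
s=ctrl.state();c=ctrl.get_calibration("wrist");p,d=ctrl.snapshot("wrist")
W=cloud(c,d);Rt=R.from_rotvec(s["orientation"]);T=(W-s["ee_pos"])@Rt.as_matrix()
m=np.zeros(d.shape,bool);m[:320,270:292]=1;m&=W[...,2]>.1
X=T[m]*1000;print(len(X))
for a in range(-40,140,20):
    k=(X[:,0]>a)&(X[:,0]<a+20);print(a,k.sum(),np.median(X[k],0) if k.any() else '')
print(X[:,0].max(),X[:,0].min())
```

```text
6989
-40 0 
-20 795 [ -8.028   0.6   -11.637]
0 1025 [10.183  1.025 -7.982]
20 1027 [30.243  0.598 -4.203]
40 1076 [50.002  0.598 -0.641]
60 1115 [70.121  0.598  2.91 ]
80 1141 [90.159  0.996  6.467]
100 810 [106.861   0.794   9.39 ]
120 0 
114.25455474183208 -17.041732426410075
```

Run:
```python
from rig import ctrl
from h import *
s=ctrl.state()
print(plan(s,[.460,-.331,.255],down(np.radians(64.1),np.radians(-60)),12))
```

```text
[[-15.314  -0.8    -8.996   0.     -0.102   0.   ]
 [-16.149  -0.798  -7.394   0.     -0.102   0.   ]
 [-16.816  -0.795  -5.715   0.     -0.102   0.   ]
 [-17.31   -0.792  -3.977   0.     -0.102   0.   ]
 [-17.625  -0.788  -2.197   0.     -0.102   0.   ]
 [-17.757  -0.784  -0.395   0.     -0.102   0.   ]
 [-17.705  -0.779   1.411   0.     -0.102   0.   ]
 [-17.471  -0.774   3.202   0.     -0.102   0.   ]
 [-17.055  -0.768   4.961   0.     -0.102   0.   ]
 [-16.463  -0.762   6.668   0.     -0.102   0.   ]
 [-15.701  -0.756   8.306   0.     -0.102   0.   ]
 [-14.776  -0.749   9.858   0.     -0.102   0.   ]]
```

Call:
step_arm(increments=[-15,-1,-9,0,-0.102,0,0,-16,-1,-7,0,-0.102,0,0,-17,-1,-6,0,-0.102,0,0,-17,-1,-4,0,-0.102,0,0,-18,-1,-2,0,-0.102,0,0,-18,-1,0,0,-0.102,0,0])

```text
clock: 4.35
ee_pos: [0.505, -0.2418, 0.2144]
orientation: [2.418, 1.526, -0.547]
contact_force: [-0.6, -0.8, -0.7]
grip_width: 0.0148
```

Call:
step_arm(increments=[-18,-1,1,0,-0.102,0,0,-17,-1,3,0,-0.102,0,0,-17,-1,5,0,-0.102,0,0,-16,-1,7,0,-0.102,0,0,-16,0,8,0,-0.102,0,0,-15,0,10,0,-0.102,0,0,0,0,0,0,0,0,0,0,0,0,0,0,0,0])

```text
clock: 5.15
ee_pos: [0.459, -0.3295, 0.252]
orientation: [1.977, 1.25, -1.148]
contact_force: [0.4, -0.5, -0.1]
grip_width: 0.0148
```

```bash
cat > look.py <<'E'
import sys
from rig import ctrl
from h import *
n=sys.argv[1];k=sys.argv[2]
c=ctrl.get_calibration(n);p,d=ctrl.snapshot(n);cv2.imwrite(f"pics/{k}.png",p);np.save(f"pics/{k}.npy",d)
s=ctrl.state();print(s["clock"],s["ee_pos"],s["joints"]);print(R.from_rotvec(s["orientation"]).as_matrix(),s["contact_force"],s["grip_width"])
E
python3 look.py scene s3
```

```text
5.2 [ 0.459 -0.33   0.253] [ 0.101  0.541 -0.078  1.586  0.951  1.621 -0.688]
[[ 0.213  0.902 -0.376]
 [ 0.451 -0.432 -0.781]
 [-0.867 -0.003 -0.499]] [0.019 0.66  0.148] 0.015007348198408975
```

View pics/s3.png

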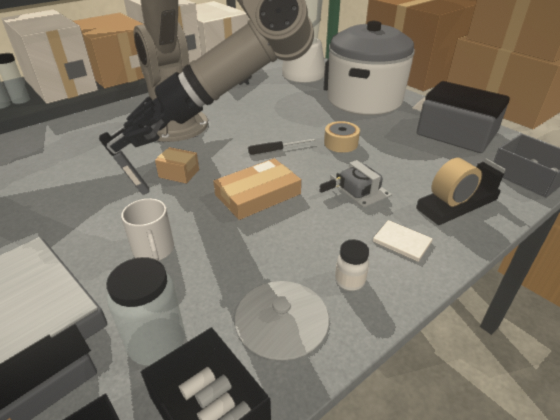

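The scene view shows the marker hanging near upright, with its tail at about (143,188), above the mug's mouth at (147,212). I check this from the depth.

Run:
```python
from rig import ctrl
from h import *
d=np.load("pics/s3.npy");c=ctrl.get_calibration("scene");W=cloud(c,d)
m=(W[...,2]>.135)&(W[...,2]<.22)&(abs(W[...,0]-.47)<.07)&(abs(W[...,1]+.31)<.08)
m[:, :100]=0;m[:,170:]=0
X=W[m]
for z in (.14,.15,.16,.17,.18): 
    k=abs(X[:,2]-z)<.005;print(z,k.sum(),X[k].mean(0) if k.any() else '')
m=(W[...,2]>.092)&(W[...,2]<.106)&(abs(W[...,0]-.47)<.06)&(abs(W[...,1]+.31)<.06);print(m.sum(),W[m].min(0),W[m].max(0))
s=ctrl.state();Rt=R.from_rotvec(s["orientation"]);print(s["ee_pos"]+Rt.apply([.114,.0008,.0185]),Rt.apply([.985,0,.174]))
```

```text
0.14 2 [ 0.481 -0.301  0.144]
0.15 40 [ 0.483 -0.296  0.151]
0.16 50 [ 0.482 -0.298  0.16 ]
0.17 53 [ 0.48  -0.302  0.17 ]
0.18 56 [ 0.479 -0.305  0.181]
418 [ 0.43  -0.35   0.092] [ 0.52  -0.263  0.102]
[ 0.477 -0.293  0.145] [ 0.145  0.309 -0.94 ]
```

Call:
step_arm(increments=[12.5,0,7.2,0,0,0,0,12.5,0,7.2,0,0,0,0,12.5,0,7.2,0,0,0,0,12.5,0,7.2,0,0,0,0,12.5,0,7.2,0,0,0,0])

```text
clock: 5.7
ee_pos: [0.4588, -0.3303, 0.1802]
orientation: [1.977, 1.246, -1.147]
contact_force: [-0.3, -0.8, -0.7]
grip_width: 0.0152
```

Call:
step_arm(increments=[12.5,0,7.2,0,0,0,0,12.5,0,7.2,0,0,0,0,10,0,5.8,0,0,0,0,0,0,0,0,0,0,0])

```text
clock: 6.1
ee_pos: [0.4581, -0.3301, 0.1394]
orientation: [1.976, 1.248, -1.15]
contact_force: [-0.4, 0.0, -0.5]
grip_width: 0.0151
```

```bash
python3 look.py scene s4; python3 look.py wrist w4
```

```text
6.15 [ 0.459 -0.33   0.141] [ 0.099  0.689 -0.074  1.661  0.964  1.494 -0.869]
[[ 0.212  0.902 -0.377]
 [ 0.449 -0.433 -0.782]
 [-0.868 -0.003 -0.497]] [ 0.033 -0.127  0.164] 0.014897026003252122
6.2 [ 0.459 -0.331  0.141] [ 0.099  0.688 -0.074  1.661  0.965  1.494 -0.869]
[[ 0.214  0.902 -0.376]
 [ 0.449 -0.433 -0.782]
 [-0.868 -0.002 -0.497]] [-0.514  1.048 -0.25 ] 0.015326786613051369
```

View pics/s4.png

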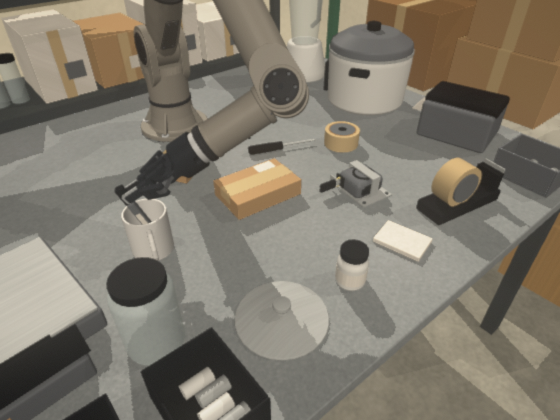

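View pics/w4.png

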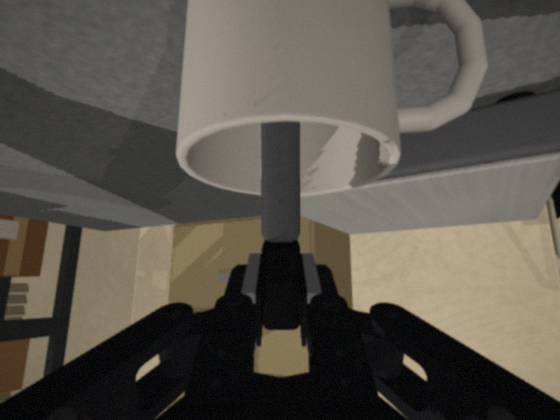

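The wrist view shows the marker entering inside the rim, at (280,150), well clear of both walls. I lower 15 mm more and let go.

Call:
step_arm(increments=[6.5,0,3.8,0,0,0,0,6.5,0,3.7,0,0,0,0,0,0,0,0,0,0,0,0,0,0,0,0,0,0.15,0,0,0,0,0,0,0.3,0,0,0,0,0,0,0.4,0,0,0,0,0,0,0.4,0,0,0,0,0,0,0.4])

```text
clock: 7.0
ee_pos: [0.459, -0.3304, 0.1267]
orientation: [1.977, 1.245, -1.146]
contact_force: [0.4, 0.9, 0.9]
grip_width: 0.0341
```

```bash
python3 look.py wrist w5
```

```text
7.05 [ 0.459 -0.33   0.127] [ 0.098  0.71  -0.073  1.666  0.967  1.478 -0.892]
[[ 0.214  0.901 -0.376]
 [ 0.449 -0.433 -0.782]
 [-0.867 -0.001 -0.497]] [-0.352  0.189  1.111] 0.03375996888502626
```

View pics/w5.png

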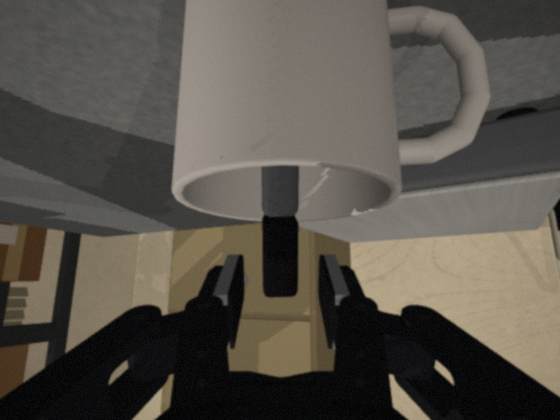

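The marker rests in the mug with its cap above the rim. I back off along the tool axis.

Call:
step_arm(increments=[0,0,-12,0,0,0,0.4,0,0,-20,0,0,0,0.4,0,0,-25,0,0,0,0.4,0,0,-30,0,0,0,0.4,0,0,-30,0,0,0,0.4,0,0,-20,0,0,0,0.4])

```text
clock: 7.65
ee_pos: [0.5122, -0.2202, 0.1957]
orientation: [1.976, 1.248, -1.142]
contact_force: [-0.4, 0.6, -0.3]
grip_width: 0.034
```

```bash
python3 look.py scene s6;  python3 - <<'E'
from rig import ctrl
from h import *
s=ctrl.state()
print(plan(s,[.570,.109,.14],down(np.radians(83.1),0),14))
E
```

```text
7.7 [ 0.514 -0.218  0.196] [-0.05   0.704 -0.126  1.459  0.875  1.724 -0.83 ]
[[ 0.216  0.905 -0.368]
 [ 0.454 -0.426 -0.782]
 [-0.864  0.002 -0.503]] [2.236 2.362 0.658] 0.03427694501310481
[[ 14.927  -6.359 -17.693  -0.012   0.074  -0.021]
 [ 16.323  -5.831 -16.609  -0.012   0.074  -0.021]
 [ 17.623  -5.288 -15.42   -0.012   0.074  -0.021]
 [ 18.82   -4.734 -14.132  -0.012   0.074  -0.021]
 [ 19.907  -4.172 -12.752  -0.012   0.074  -0.021]
 [ 20.877  -3.606 -11.29   -0.012   0.074  -0.021]
 [ 21.724  -3.038  -9.754  -0.012   0.074  -0.021]
 [ 22.443  -2.473  -8.153  -0.012   0.074  -0.021]
 [ 23.031  -1.913  -6.498  -0.012   0.074  -0.021]
 [ 23.483  -1.362  -4.797  -0.012   0.074  -0.021]
 [ 23.796  -0.824  -3.062  -0.012   0.074  -0.021]
 [ 23.969  -0.301  -1.302  -0.012   0.074  -0.021]
 [ 24.001   0.203   0.471  -0.012   0.074  -0.021]
 [ 23.891   0.685   2.248  -0.012   0.074  -0.021]]
```

View pics/s6.png

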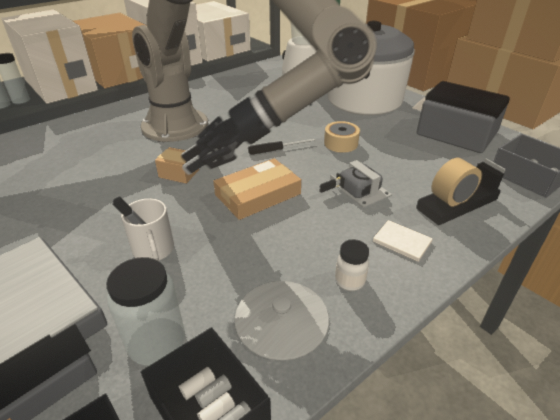

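The marker stands leaning in the upright mug, cap at (122,208). On to the pull.

Call:
step_arm(increments=[15,-6,-18,-0.012,0.074,-0.021,0.4,16,-6,-17,-0.012,0.074,-0.021,0.4,18,-5,-15,-0.012,0.074,-0.021,0.4,19,-5,-14,-0.012,0.074,-0.021,0.4,20,-4,-13,-0.012,0.074,-0.021,0.4,21,-4,-11,-0.012,0.074,-0.021,0.4,22,-3,-10,-0.012,0.074,-0.021,0.4])

```text
clock: 8.4
ee_pos: [0.5394, -0.0585, 0.1655]
orientation: [2.226, 1.689, -0.639]
contact_force: [0.5, -0.1, -0.4]
grip_width: 0.0342
```

Call:
step_arm(increments=[22,-2,-8,-0.012,0.074,-0.021,0.4,23,-2,-6,-0.012,0.074,-0.021,0.4,23,-1,-5,-0.012,0.074,-0.021,0.4,24,-1,-3,-0.012,0.074,-0.021,0.4,24,0,-1,-0.012,0.074,-0.021,0.4,24,0,0,-0.012,0.074,-0.021,0.4,24,1,2,-0.012,0.074,-0.021,0.4,0,0,0,0,0,0,0.4,0,0,0,0,0,0,0.4])

```text
clock: 9.3
ee_pos: [0.5682, 0.1015, 0.1367]
orientation: [2.355, 2.078, -0.012]
contact_force: [-0.2, -0.2, 0.0]
grip_width: 0.0341
```

```bash
python3 look.py wrist w7; python3 look.py top t7
```

```text
9.35 [0.568 0.102 0.137] [ 0.151  0.49  -0.513  1.554  0.257  1.172 -0.539]
[[ 0.125  0.992 -0.005]
 [ 0.992 -0.125 -0.005]
 [-0.006 -0.005 -1.   ]] [-0.31  -0.066  0.431] 0.03410521879197117
9.4 [0.569 0.102 0.137] [ 0.151  0.49  -0.513  1.554  0.257  1.171 -0.538]
[[ 0.124  0.992 -0.005]
 [ 0.992 -0.125 -0.005]
 [-0.006 -0.004 -1.   ]] [ 1.507 -0.439 -0.151] 0.03397223172009441
```

View pics/w7.png

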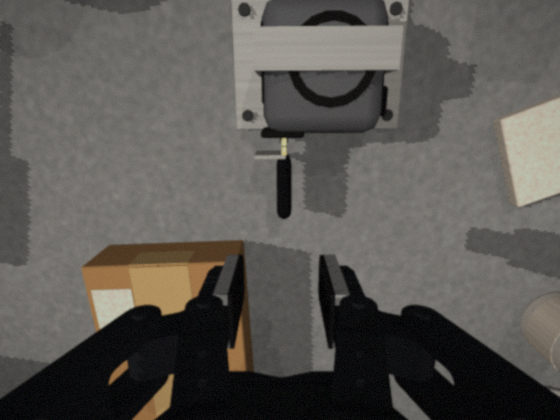

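View pics/t7.png

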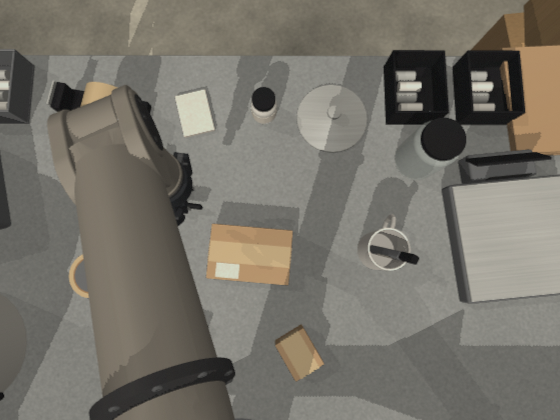

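The wrist view shows the pull at column 284, rows 157–218, and the hook plate at (255–283,156) reaching left towards the carton. The carton's near corner is at about (243,242).

Run:
```python
from rig import ctrl
from h import *
c=ctrl.get_calibration("wrist");p=cv2.imread("pics/w7.png");d=np.load("pics/w7.npy");W=cloud(c,d)
roi=p[157:225,265:305].max(2);m=(roi<30).astype(np.uint8)
n,l,st,_=cv2.connectedComponentsWithStats(m);k=1+np.argmax(st[1:,4]);v,u=np.where(l==k);uv=np.c_[u+265,v+157]
print(st[k]);X=ray(c,uv,.038)[:,:2]*1000;print("pull",cv2.minAreaRect(X.astype(np.float32)))
print("pull depth z",np.nanmedian(W[170:210,282:286,2]))
m=(W[...,2]>.03)&(W[...,2]<.05);m[:,:225]=0;m[:,320:]=0;m[157:]=1*m[157:];v,u=np.where(m);
k=(v>160)&(v<222)&(u>270)&(u<298);print(cv2.minAreaRect((W[v[k],u[k]][:,:2]*1000).astype(np.float32)))
print("hook px",W[154:160,258:284:4].round(3)[...,:].reshape(-1,3)[::5])
m=(W[...,2]>.042)&(W[...,2]<.049)&(W[...,1]<.09);X=W[m];
print("carton top xmax, by y")
for y in np.arange(-.03,.075,.015):
    k=abs(X[:,1]-y)<.004;print(y,k.sum(),X[k,0].max() if k.any() else '')
for x in np.arange(.44,.53,.015):
    k=abs(X[:,0]-x)<.004;print(x,k.sum(),X[k,1].max() if k.any() else '')
```

```text
[ 12   0  14  61 716]
pull ((573.201171875, 117.13105773925781), (44.64160919189453, 9.241568565368652), 83.3141860961914)
pull depth z 0.038161622761945777
((572.4010009765625, 114.78225708007812), (43.70479965209961, 10.48193073272705), 83.32219696044922)
hook px [[ 0.558  0.143  0.036]
 [ 0.572  0.142  0.036]
 [ 0.567  0.142  0.039]
 [ 0.561  0.142  0.039]
 [ 0.575  0.14   0.039]
 [ 0.569  0.14   0.039]
 [ 0.564  0.14   0.04 ]
 [ 0.554  0.135 -0.   ]
 [ 0.572  0.137  0.032]]
carton top xmax, by y
-0.03 209 0.7803562357904341
-0.015 197 0.5245042132188956
0.0 67 0.525913764319917
0.015 33 0.5272325099582887
0.03 303 0.4830753818944104
0.045 1001 0.49979565287271027
0.06 1156 0.5103743044820959
0.44 627 0.07522118689746028
0.455 575 0.07469779610575356
0.47000000000000003 538 0.07364207896487576
0.48500000000000004 450 0.07256194492050391
0.5 278 0.07067841459423486
0.5150000000000001 297 0.06914230949453813
0.53 27 0.02441475730688003
```

Call:
step_arm(increments=[1,0.2,18,0.004,-0.005,-0.005,0.4,1,0.2,18,0,0,0,0.4,1,0.2,18,0,0,0,0.4,1,0.2,18,0,0,0,0.4,1,0.2,18,0,0,0,0.4,1,0.2,15,0,0,0,0.4,1,0.2,12,0,0,0,0.4,1,0.2,9,0,0,0,0.4,0,0,0,0,0,0,0.4])

```text
clock: 10.3
ee_pos: [0.569, 0.1095, 0.0092]
orientation: [-2.348, -2.085, 0.022]
contact_force: [-0.9, -0.2, -0.1]
grip_width: 0.0337
```

```bash
python3 look.py wrist w8
```

```text
10.35 [0.57 0.11 0.01] [ 0.1    0.641 -0.463  1.663  0.345  0.932 -0.614]
[[ 0.118  0.993 -0.01 ]
 [ 0.993 -0.119 -0.008]
 [-0.009 -0.009 -1.   ]] [ 0.193 -0.712  0.071] 0.03394803171294406
```

View pics/w8.png

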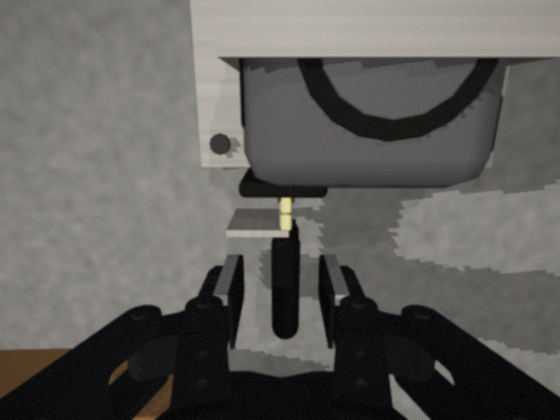

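The pull, at columns 272–299, lies between the jaws. I close on it.

Call:
step_arm(increments=[0,0.5,1,0,0,0,0.25,0,0,0,0,0,0,0.1,0,0,0,0,0,0,0,0,0,0,0,0,0,0,0,0,0,0,0,0,0,0,0,0,0,0,0,0])

```text
clock: 10.95
ee_pos: [0.571, 0.1096, 0.0103]
orientation: [2.35, 2.085, -0.017]
contact_force: [-1.1, -0.2, 3.8]
grip_width: 0.0094
```

```bash
python3 look.py wrist w9
python3 - <<'E'
import numpy as np
m=np.array([.5749,.1512]);
E
```

```text
11.0 [0.571 0.11  0.01 ] [ 0.1    0.641 -0.462  1.662  0.345  0.93  -0.614]
[[ 0.119  0.993 -0.008]
 [ 0.993 -0.119 -0.007]
 [-0.008 -0.007 -1.   ]] [-0.752 -0.36   3.365] 0.009107207394955547
```

View pics/w9.png

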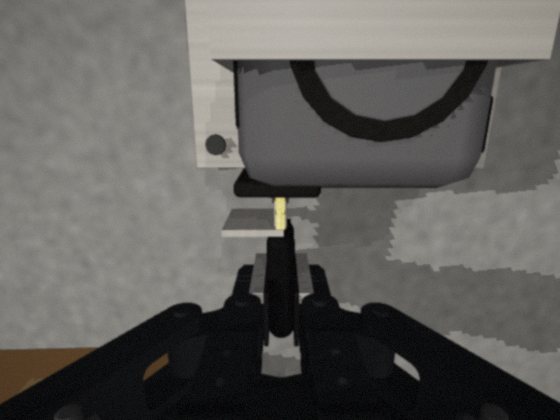

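```bash
cat >> h.py <<'E'
YAW=np.radians(83.2);M=np.array([.576,.1518]);U=-np.array([np.cos(YAW),np.sin(YAW)]);N=np.array([-U[1],U[0]])*-1
# N: toward carton (-x world)
if N[0]>0:N=-N
def blade(r,phi): # TCP xy, yaw of tool x ; r mm of grip from mouth
    p=M+r/1000*(U*np.cos(phi)-N*np.sin(phi));return p,YAW+phi
def bl(s,r,phi,n,r0=None,phi0=None,z=None):
    z=s["ee_pos"][2] if z is None else z
    d=(np.array(s["ee_pos"][:2])-M)*1000
    if r0 is None: r0=np.hypot(*d);phi0=-np.arctan2(d@N,d@U)
    print("now r,phi",r0,phi0)
    R0=down(YAW+phi0);pp=M+r0/1000*(U*np.cos(phi0)-N*np.sin(phi0));y0=YAW+phi0;out=[]
    for i in range(1,n+1):
        a=i/n;p,y=blade(r0+(r-r0)*a,phi0+(phi-phi0)*a)
        dd=(p-pp)*1000;x=np.array([np.cos(y0),np.sin(y0)]);yy=np.array([np.sin(y0),-np.cos(y0)])
        out.append([dd@x,dd@yy,0,0,0,-(y-y0)]);pp,y0=p,y
    return np.array(out)
E
python3 - <<'E'
from rig import ctrl
from h import *
s=ctrl.state();print(U,N,s["contact_force"])
print(bl(s,160,0.03,8));print(bl(s,309,0.03,12,160,.03))
E
```

```text
[-0.118 -0.993] [-0.993  0.118] [-0.752 -0.36   3.365]
now r,phi 42.456345547098294 0.0017514299090847585
[[-14.693   0.202   0.      0.      0.     -0.004]
 [-14.693   0.254   0.      0.      0.     -0.004]
 [-14.692   0.306   0.      0.      0.     -0.004]
 [-14.692   0.357   0.      0.      0.     -0.004]
 [-14.692   0.409   0.      0.      0.     -0.004]
 [-14.692   0.461   0.      0.      0.     -0.004]
 [-14.692   0.513   0.      0.      0.     -0.004]
 [-14.692   0.565   0.      0.      0.     -0.004]]
now r,phi 160 0.03
[[-12.417   0.      0.      0.      0.     -0.   ]
 [-12.417   0.      0.      0.      0.     -0.   ]
 [-12.417  -0.      0.      0.      0.     -0.   ]
 [-12.417   0.      0.      0.      0.     -0.   ]
 [-12.417   0.      0.      0.      0.     -0.   ]
 [-12.417  -0.      0.      0.      0.     -0.   ]
 [-12.417   0.      0.      0.      0.     -0.   ]
 [-12.417   0.      0.      0.      0.     -0.   ]
 [-12.417  -0.      0.      0.      0.     -0.   ]
 [-12.417   0.      0.      0.      0.     -0.   ]
 [-12.417   0.      0.      0.      0.     -0.   ]
 [-12.417  -0.      0.      0.      0.     -0.   ]]
```

Call:
step_arm(increments=[-8,0.1,0,0,0,-0.002,0,-13,0.2,0,0,0,-0.003,0,-15,0.3,0,0,0,-0.004,0,-15,0.4,0,0,0,-0.004,0,-15,0.4,0,0,0,-0.004,0,-15,0.5,0,0,0,-0.004,0,-15,0.5,0,0,0,-0.004,0,-14,0.5,0,0,0,-0.004,0,-8,0.2,0,0,0,0,0,0,0,0,0,0,0,0])

```text
clock: 12.0
ee_pos: [0.5605, -0.0103, 0.0103]
orientation: [-2.321, -2.116, 0.022]
contact_force: [1.7, 3.5, -0.0]
grip_width: 0.0093
```

```bash
python3 look.py wrist w10
python3 - <<'E'
from rig import ctrl
from h import *
s=ctrl.state();print(bl(s,309,0.03,12)[0])
E
```

```text
12.05 [ 0.561 -0.009  0.01 ] [ 0.314  0.608 -0.466  1.721  0.341  0.904 -0.387]
[[ 0.091  0.996 -0.01 ]
 [ 0.996 -0.091 -0.007]
 [-0.008 -0.009 -1.   ]] [-0.103  2.663  0.728] 0.009159661003387824
now r,phi 161.18438303790887 0.02394678310934887
[-12.318   0.088   0.      0.      0.     -0.001]
```

View pics/w10.png

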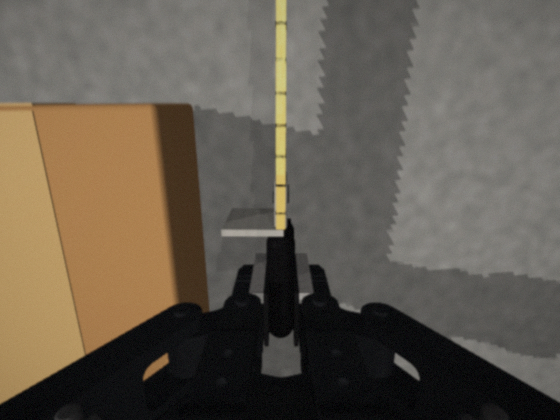

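The blade comes out cleanly, with the hook tip at column 222 and the carton side at column 205. I carry on, swinging slightly further away.

Call:
step_arm(increments=[-8,0.3,0,0,0,-0.002,0,-13,0.4,0,0,0,-0.002,0,-14,0.4,0,0,0,-0.002,0,-14,0.5,0,0,0,-0.002,0,-14,0.5,0,0,0,-0.002,0,-14,0.5,0,0,0,-0.002,0,-12,0.4,0,0,0,-0.002,0,-6,0,0,0,0,0,0])

```text
clock: 12.85
ee_pos: [0.5557, -0.1053, 0.0113]
orientation: [-2.306, -2.132, 0.021]
contact_force: [0.6, 4.3, -0.6]
grip_width: 0.0094
```

Run:
```python
from rig import ctrl
from h import *
s=ctrl.state();print(s["contact_force"]);print(bl(s,309,0.045,5)[0])
```

```text
[ 0.645  4.313 -0.614]
now r,phi 257.9197951425393 0.03989716203998001
[-10.216   0.274   0.      0.      0.     -0.001]
```

Call:
step_arm(increments=[-9,0.2,0,0,0,-0.001,0,-12,0.3,0,0,0,-0.001,0,-12,0.3,0,0,0,-0.001,0,-11,0.3,0,0,0,-0.001,0,-6,0.1,0,0,0,0,0,0,0,0,0,0,0,0])

```text
clock: 13.45
ee_pos: [0.5533, -0.1547, 0.0117]
orientation: [-2.302, -2.137, 0.02]
contact_force: [0.0, 4.7, -0.5]
grip_width: 0.0097
```

```bash
python3 look.py wrist w11;python3 look.py top t11
python3 - <<'E'
from rig import ctrl
from h import *
s=ctrl.state();print(s["contact_force"]);print(bl(s,309,-0.085,10))
E
```

```text
13.5 [ 0.554 -0.153  0.012] [ 0.556  0.625 -0.456  1.684  0.341  0.92  -0.109]
[[ 0.073  0.997 -0.01 ]
 [ 0.997 -0.073 -0.007]
 [-0.008 -0.009 -1.   ]] [ 0.2    4.226 -1.002] 0.009075891538367688
13.55 [ 0.554 -0.153  0.012] [ 0.555  0.625 -0.457  1.684  0.341  0.92  -0.11 ]
[[ 0.072  0.997 -0.009]
 [ 0.997 -0.072 -0.007]
 [-0.008 -0.009 -1.   ]] [ 0.815  4.208 -1.548] 0.009182877793503848
[ 0.815  4.208 -1.548]
now r,phi 305.2180743126934 0.0455762704493223
[[-0.352 -3.99   0.     0.     0.     0.013]
 [-0.352 -3.995  0.     0.     0.     0.013]
 [-0.352 -4.     0.     0.     0.     0.013]
 [-0.352 -4.005  0.     0.     0.     0.013]
 [-0.352 -4.01   0.     0.     0.     0.013]
 [-0.352 -4.015  0.     0.     0.     0.013]
 [-0.352 -4.02   0.     0.     0.     0.013]
 [-0.352 -4.025  0.     0.     0.     0.013]
 [-0.352 -4.03   0.     0.     0.     0.013]
 [-0.352 -4.035  0.     0.     0.     0.013]]
```

View pics/w11.png

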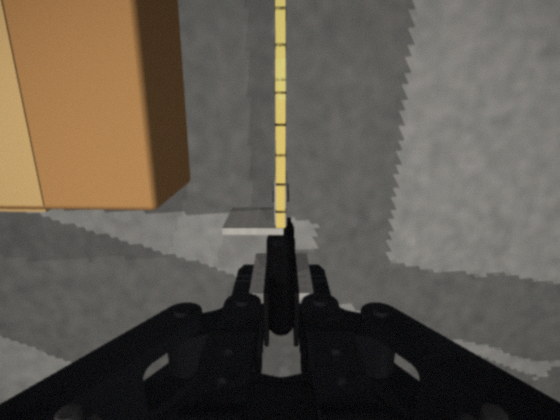

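View pics/t11.png

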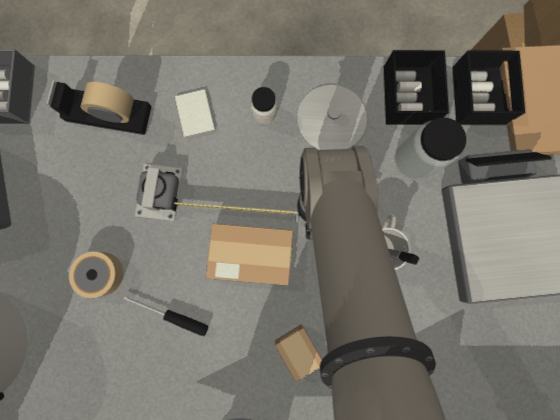

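The wrist view shows the hook top edge at rows 231–235, columns 222–283. The carton's far top corner is at about (157,208), so the hook is past the end; I measure the gap.

Run:
```python
from rig import ctrl
from h import *
c=ctrl.get_calibration("wrist");d=np.load("pics/w11.npy");W=cloud(c,d)
print("corner",ray(c,[(157,208),(100,209)],.045)*1000, "hook tip in/out",ray(c,[(223,229),(223,235),(283,229)],.039)*1000)
m=(W[...,2]>.042)&(W[...,2]<.049);m[:,190:]=0;X=W[m]*1000
b=cv2.minAreaRect(X[:,:2].astype(np.float32));print(b,cv2.boxPoints(b))
m=(W[...,2]>.034)&(W[...,2]<.043);m[:,:215]=0;m[:,275:]=0;m[:222]=0;m[240:]=0;X=W[m]*1000
print(len(X),X.min(0),X.max(0))
d=np.load("pics/t11.npy");c=ctrl.get_calibration("top");W=cloud(c,d)
m=(W[...,2]>.035)&(W[...,2]<.055);m[:,:200]=0;m[:,300:]=0;m[:215]=0;m[295:]=0
print("carton now",cv2.minAreaRect((W[m][:,:2]*1000).astype(np.float32)))
```

```text
corner [[ 516.522 -109.025   45.   ]
 [ 497.305 -108.045   45.   ]] hook tip in/out [[ 536.407 -120.174   39.   ]
 [ 536.125 -122.475   39.   ]
 [ 557.941 -121.654   39.   ]]
((492.46002197265625, -77.09724426269531), (63.8494873046875, 54.13582992553711), 85.40579986572266) [[ 462.922 -106.751]
 [ 516.884 -111.087]
 [ 521.998  -47.443]
 [ 468.036  -43.107]]
649 [ 535.722 -126.988   34.024] [ 554.781 -118.981   40.841]
carton now ((479.2596740722656, -23.01068115234375), (188.26634216308594, 154.96702575683594), 85.21903228759766)
```

Call:
step_arm(increments=[-4,0,0,0,0,0,0,-0.5,-3.9,0,0,0,0.0127,0,-0.3,-3.9,0,0,0,0.0127,0,-0.3,-3.9,0,0,0,0.0127,0,-0.3,-3.9,0,0,0,0.0127,0,-0.3,-3.9,0,0,0,0.0127,0,0,0,0,0,0,0,0])

```text
clock: 14.25
ee_pos: [0.5332, -0.1569, 0.0121]
orientation: [-2.367, -2.065, 0.02]
contact_force: [0.7, 4.3, -2.1]
grip_width: 0.0093
```

Call:
step_arm(increments=[-0.3,-3.9,0,0,0,0.0127,0,-0.3,-3.9,0,0,0,0.0127,0,-0.3,-3.9,0,0,0,0.0127,0,-0.3,-3.9,0,0,0,0.0127,0,-0.3,-3.9,0,0,0,0.0127,0,0,0,0,0,0,0,0,0,0,0,0,0,0,0])

```text
clock: 14.95
ee_pos: [0.5145, -0.1553, 0.0124]
orientation: [2.431, 1.989, -0.019]
contact_force: [1.2, 3.7, -2.2]
grip_width: 0.0094
```

```bash
python3 look.py wrist w12
python3 - <<'E'
from rig import ctrl
from h import *
s=ctrl.state();bl(s,300,-.08,1)
c=ctrl.get_calibration("wrist");d=np.load("pics/w12.npy");W=cloud(c,d)
m=(W[...,2]>.042)&(W[...,2]<.049);m[:,260:]=0;m[240:]=0;X=W[m]*1000
b=cv2.minAreaRect(X[:,:2].astype(np.float32));print(b,cv2.boxPoints(b))
m=(W[...,2]>.034)&(W[...,2]<.042);m[:,:215]=0;m[:,275:]=0;m[222:]&=True;m[:218]=0;m[240:]=0;X=W[m]*1000
print(len(X),X.min(0),X.max(0))
E
```

```text
15.0 [ 0.515 -0.155  0.012] [ 0.577  0.558 -0.435  1.791  0.31   0.867 -0.203]
[[ 0.198  0.98  -0.009]
 [ 0.98  -0.198 -0.008]
 [-0.009 -0.007 -1.   ]] [ 1.521  4.719 -0.901] 0.009467185612623953
now r,phi 313.1855898298831 -0.07865249858409426
((473.833740234375, -75.04986572265625), (68.66092681884766, 90.51913452148438), 85.20610809326172) [[ 425.863 -105.478]
 [ 516.066 -113.043]
 [ 521.804  -44.622]
 [ 431.602  -37.057]]
625 [ 501.001 -129.682   34.013] [ 519.997 -119.786   40.764]
```

View pics/w12.png

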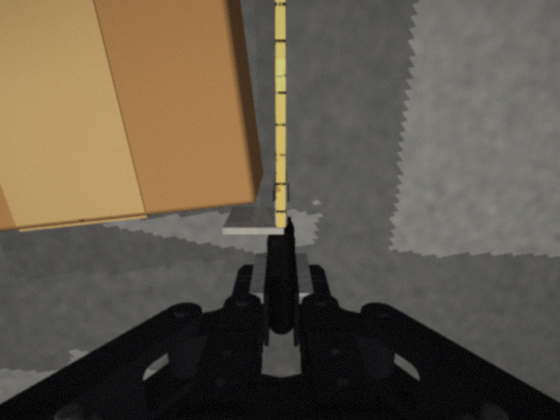

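The hook now overlaps the carton's end by about 15 mm, with a gap of about 8 mm. I ease back.

Call:
step_arm(increments=[1.5,0,0,0,0,0,0,1.5,0,0,0,0,0,0,1,0,0,0,0,0,0,1,0,0,0,0,0,0,0,0,0,0,0,0,0])

```text
clock: 15.5
ee_pos: [0.5156, -0.1499, 0.0122]
orientation: [2.431, 1.99, -0.018]
contact_force: [0.4, 4.7, -1.2]
grip_width: 0.0093
```

Call:
step_arm(increments=[0.5,0,0,0,0,0,0,0.5,0,0,0,0,0,0,0,0,0,0,0,0,0])

```text
clock: 15.8
ee_pos: [0.5157, -0.1492, 0.0122]
orientation: [2.431, 1.99, -0.019]
contact_force: [0.4, 3.6, -1.5]
grip_width: 0.0094
```

Call:
step_arm(increments=[0.5,0,0,0,0,0,0,0.5,0,0,0,0,0,0,0,0,0,0,0,0,0])

```text
clock: 16.1
ee_pos: [0.5159, -0.1482, 0.0122]
orientation: [2.431, 1.99, -0.018]
contact_force: [0.1, 4.6, -0.9]
grip_width: 0.0094
```

```bash
python3 look.py wrist w13
python3 - <<'E'
from rig import ctrl
from h import *
for i in range(1):
    s=ctrl.state();print(s["contact_force"])
c=ctrl.get_calibration("wrist");d=np.load("pics/w13.npy");W=cloud(c,d)
m=(W[...,2]>.042)&(W[...,2]<.049);m[:,260:]=0;m[240:]=0;X=W[m]*1000
b=cv2.minAreaRect(X[:,:2].astype(np.float32));print(b,cv2.boxPoints(b))
E
```

```text
16.15 [ 0.516 -0.148  0.012] [ 0.565  0.558 -0.436  1.793  0.31   0.866 -0.216]
[[ 0.198  0.98  -0.009]
 [ 0.98  -0.198 -0.008]
 [-0.009 -0.007 -1.   ]] [ 0.681  4.057 -0.449] 0.00929455018996068
[ 0.681  4.057 -0.449]
((477.7484436035156, -73.41510009765625), (73.74524688720703, 89.28910827636719), 78.99246978759766) [[ 426.885 -101.085]
 [ 514.531 -118.134]
 [ 528.612  -45.745]
 [ 440.966  -28.697]]
```

View pics/w13.png

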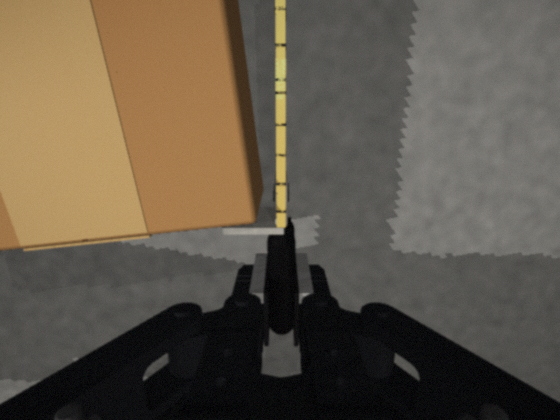

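Nearly touching now (carton corner at (255,224), hook at row 231). I go on in half-millimetres, watching the force.

Call:
step_arm(increments=[0.5,0,0,0,0,0,0,0,0,0,0,0,0,0])

```text
clock: 16.35
ee_pos: [0.516, -0.1478, 0.0122]
orientation: [2.431, 1.99, -0.019]
contact_force: [0.1, 4.3, -1.5]
grip_width: 0.009
```

Call:
step_arm(increments=[0.5,0,0,0,0,0,0,0,0,0,0,0,0,0])

```text
clock: 16.55
ee_pos: [0.516, -0.1473, 0.0122]
orientation: [2.431, 1.99, -0.019]
contact_force: [1.5, 4.1, -1.2]
grip_width: 0.0091
```

Call:
step_arm(increments=[0.5,0,0,0,0,0,0,0,0,0,0,0,0,0])

```text
clock: 16.75
ee_pos: [0.5161, -0.1467, 0.0122]
orientation: [2.431, 1.99, -0.019]
contact_force: [0.3, 3.8, -1.6]
grip_width: 0.0093
```

Call:
step_arm(increments=[0.5,0,0,0,0,0,0,0,0,0,0,0,0,0])

```text
clock: 16.95
ee_pos: [0.5162, -0.1464, 0.0122]
orientation: [2.431, 1.99, -0.019]
contact_force: [0.6, 4.8, -1.2]
grip_width: 0.0093
```

Call:
step_arm(increments=[0.5,0,0,0,0,0,0,0,0,0,0,0,0,0])

```text
clock: 17.15
ee_pos: [0.5162, -0.1464, 0.0122]
orientation: [2.431, 1.989, -0.02]
contact_force: [0.2, 2.8, -2.2]
grip_width: 0.0094
```

```bash
python3 look.py wrist w14; python3 -c "
import cv2;p=cv2.imread('pics/w14.png');cv2.imwrite('pics/w14z.png',cv2.resize(p[160:270,180:330],None,fx=5,fy=5,interpolation=2))"
```

```text
17.2 [ 0.516 -0.146  0.012] [ 0.561  0.558 -0.436  1.793  0.311  0.866 -0.221]
[[ 0.198  0.98  -0.009]
 [ 0.98  -0.198 -0.008]
 [-0.01  -0.008 -1.   ]] [ 0.952  2.793 -1.702] 0.008750947061604442
```

View pics/w14z.png

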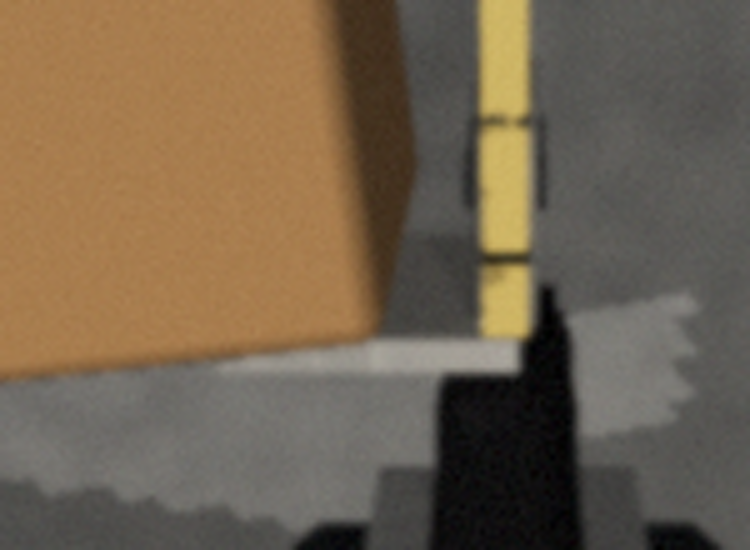

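Contact: the position has stalled at y = −0.1464 and the force has dropped to 2.8 N. I keep easing until the hook carries the load.

Call:
step_arm(increments=[0.4,0,0,0,0,0,0,0,0,0,0,0,0,0])

```text
clock: 17.4
ee_pos: [0.5162, -0.1463, 0.0122]
orientation: [2.431, 1.989, -0.02]
contact_force: [0.3, 0.8, -0.8]
grip_width: 0.0091
```

Call:
step_arm(increments=[0.4,0,0,0,0,0,0,0,0,0,0,0,0,0])

```text
clock: 17.6
ee_pos: [0.5163, -0.1463, 0.0122]
orientation: [2.431, 1.988, -0.021]
contact_force: [-0.4, -0.0, -2.0]
grip_width: 0.0092
```

The hook carries the whole load. I open gently.

Call:
step_arm(increments=[0,0,0,0,0,0,0.13,0,0,0,0,0,0,0.16,0,0,0,0,0,0,0.2,0,0,0,0,0,0,0.25,0,0,0,0,0,0,0.3,0,0,0,0,0,0,0.35,0,0,0,0,0,0,0.35])

```text
clock: 18.3
ee_pos: [0.5165, -0.1451, 0.0122]
orientation: [2.431, 1.99, -0.019]
contact_force: [-0.7, 0.3, -0.0]
grip_width: 0.0297
```

```bash
python3 look.py wrist w15
```

```text
18.35 [ 0.517 -0.145  0.012] [ 0.56   0.558 -0.436  1.793  0.31   0.866 -0.223]
[[ 0.198  0.98  -0.009]
 [ 0.98  -0.198 -0.008]
 [-0.009 -0.007 -1.   ]] [ 0.827 -0.604  0.285] 0.029839546049277174
```

View pics/w15.png

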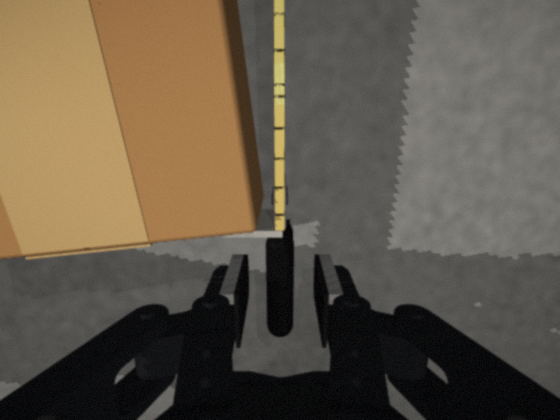

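The hook holds on the carton's end with both fingers clear (pull at columns 267–293, jaws at 240 and 322). I lift straight up and check.

Call:
step_arm(increments=[-0.5,-0.5,-8,0,0,0,0.35,0,0,-15,0,0,0,0.35,0,0,-20,0,0,0,0.35,0,0,-30,0,0,0,0.35,0,0,-35,0,0,0,0.35,0,0,-40,0,0,0,0.35,0,0,-30,0,0,0,0.35])

```text
clock: 19.05
ee_pos: [0.5183, -0.144, 0.1934]
orientation: [2.429, 1.988, -0.016]
contact_force: [1.1, 0.7, 0.0]
grip_width: 0.03
```

Call:
step_arm(increments=[-30,-10,0,0,0,0,0.35,-35,-20,0,0,0,0,0.35,-35,-25,0,0,0,0,0.35,-35,-25,0,0,0,0,0.35,-20,-10,0,0,0,0,0.35,0,0,0,0,0,0,0.35,0,0,0,0,0,0,0.35])

```text
clock: 19.75
ee_pos: [0.3989, -0.278, 0.1928]
orientation: [2.431, 1.988, -0.017]
contact_force: [0.4, 0.3, 0.8]
grip_width: 0.0297
```

```bash
python3 look.py scene s16;python3 look.py top t16
python3 - <<'E'
from rig import ctrl
from h import *
p=cv2.imread("pics/t16.png");cv2.imwrite("pics/t16z.png",cv2.resize(p[150:300,130:330],None,fx=4,fy=4,interpolation=2))
d=np.load("pics/t16.npy");c=ctrl.get_calibration("top");W=cloud(c,d)
m=(W[...,2]>.042)&(W[...,2]<.049);m[:,:205]=0;m[:,297:]=0;m[:222]=0;m[288:]=0
print("carton",cv2.minAreaRect((W[m][:,:2]*1000).astype(np.float32)))
m=(W[...,2]>.09)&(W[...,2]<.104);m[:,:350]=0;m[:,415:]=0;m[:205]=0;m[290:]=0
print("mug",m.sum(),cv2.minEnclosingCircle((W[m][:,:2]*1000).astype(np.float32)))
E
```

```text
19.8 [ 0.4   -0.277  0.193] [ 0.925  0.238 -0.433  1.727  0.117  1.203  0.263]
[[ 0.196  0.981 -0.008]
 [ 0.981 -0.196 -0.007]
 [-0.008 -0.006 -1.   ]] [-0.326  0.881 -0.355] 0.0297575606452222
19.85 [ 0.4   -0.277  0.193] [ 0.924  0.239 -0.433  1.727  0.117  1.203  0.263]
[[ 0.195  0.981 -0.008]
 [ 0.981 -0.195 -0.007]
 [-0.008 -0.006 -1.   ]] [ 0.262  0.24  -0.198] 0.029976246986331105
carton ((462.16278076171875, -17.874427795410156), (181.11976623535156, 120.05879211425781), 85.15380859375)
mug 318 ((472.1239929199219, -306.6549072265625), 44.1363525390625)
```

View pics/s16.png

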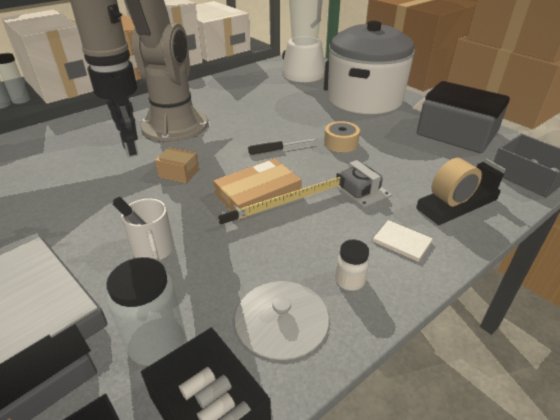

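View pics/t16.png

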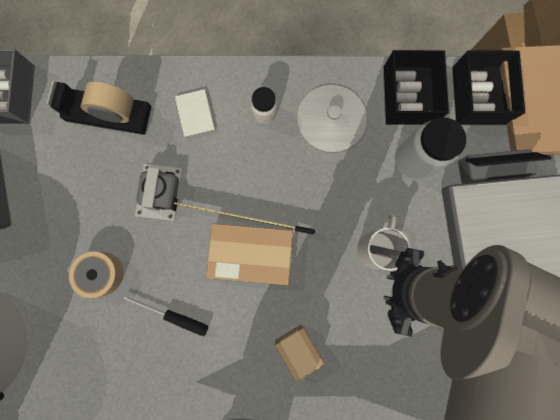

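View pics/t16z.png

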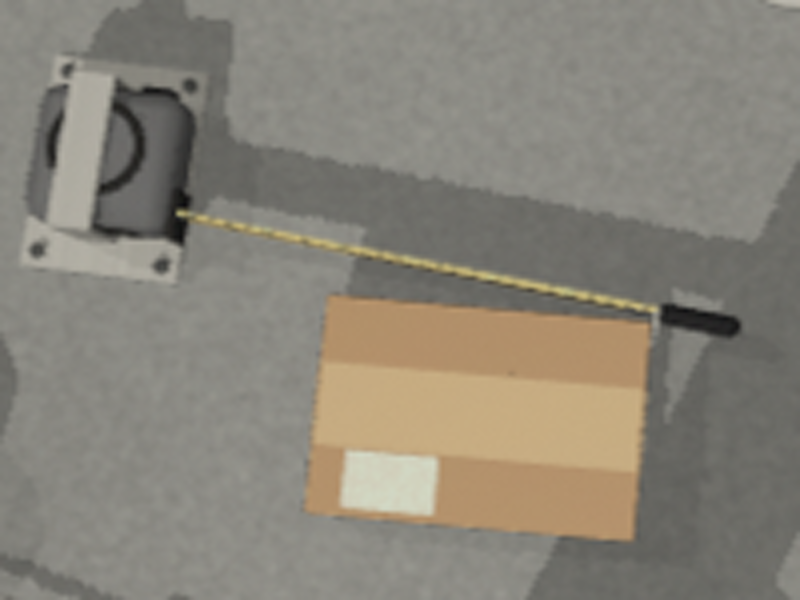

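The top view shows the blade running from (177,204) to the carton's far end at (294,228), with the pull at (305,230). The carton and mug have moved less than 0.3 mm. I wait 1.2 s and check that nothing creeps.

Call:
step_arm(increments=[0,0,0,0,0,0,0.35,0,0,0,0,0,0,0.35,0,0,0,0,0,0,0.35,0,0,0,0,0,0,0.35,0,0,0,0,0,0,0.35,0,0,0,0,0,0,0.35,0,0,0,0,0,0,0.35,0,0,0,0,0,0,0.35,0,0,0,0,0,0,0.35,0,0,0,0,0,0,0.35,0,0,0,0,0,0,0.35,0,0,0,0,0,0,0.35])

```text
clock: 21.05
ee_pos: [0.3986, -0.2783, 0.1923]
orientation: [2.431, 1.99, -0.019]
contact_force: [0.7, -0.7, -0.7]
grip_width: 0.0297
```

```bash
python3 look.py top t17
python3 - <<'E'
from rig import ctrl
from h import *
c=ctrl.get_calibration("top")
for n in("t16","t17"):
    p=cv2.imread(f"pics/{n}.png");roi=p[215:245,285:325].max(2);m=(roi<45).astype(np.uint8)
    k,l,st,ce=cv2.connectedComponentsWithStats(m);i=1+np.argmax(st[1:,4]);print(ce[i],st[i], ray(c,ce[i]+[285,215],.037)*1000)
    d=np.load(f"pics/{n}.npy");W=cloud(c,d);m=(W[...,2]>.042)&(W[...,2]<.049);m[:,:205]=0;m[:,297:]=0;m[:222]=0;m[288:]=0
    print("carton",cv2.minAreaRect((W[m][:,:2]*1000).astype(np.float32)))
print(ctrl.close_job())
E
```

```text
21.1 [ 0.399 -0.278  0.192] [ 0.926  0.239 -0.431  1.728  0.118  1.203  0.263]
[[ 0.198  0.98  -0.009]
 [ 0.98  -0.198 -0.008]
 [-0.009 -0.007 -1.   ]] [-0.129 -1.011  0.265] 0.030049595307527304
[19.593 14.556] [11 11 19  8 81] [[ 516.205 -141.235   37.   ]]
carton ((462.16278076171875, -17.874427795410156), (181.11976623535156, 120.05879211425781), 85.15380859375)
[19.675 14.6  ] [11 11 19  8 80] [[ 516.106 -141.418   37.   ]]
carton ((466.95269775390625, -18.405792236328125), (180.97764587402344, 129.7118682861328), 85.30372619628906)
the job is handed in; nothing more can be done
None
```

The job is done and handed in at 21.1 s. The marker stands leaning in the mug. The blade was drawn out along the carton, and its hook holds on the carton's far end, taut, with the gripper clear of everything.

**How it was released:** I eased the blade back after hooking until the tool force fell from about 4.3 N to about 0 N, then opened the gripper. The blade stayed out.

**Last checks, from the top view:**
- **Blade:** the pull moved less than 0.3 mm over 1.2 s after release.
- **Carton:** its fitted centre and size matched the start to within 0.3 mm after the release.
- **Mug:** it is upright and within 0.2 mm of where it started.
- **Other things:** they look undisturbed in both views; I did not measure them.

**One check disagreed:** the very last carton fit gave a width of 129.7 mm instead of 120 mm, which moved its centre by 5 mm. Its length (181.0 mm) and angle (85.3°) were unchanged, and so was the hooked pull. I took it as stray depth pixels rather than movement, but did not re-measure before handing in.

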